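# Turn a slide holder over with the lifter and put it in the tray

### The arm

A 6-joint arm with a two-finger parallel gripper is mounted at the origin on a cart in front of the work surface, level with it; the furniture and walls round the work are solid. World frame = base frame: x ahead of the robot, y to its left, z up, the work surface at z = 0. Lengths are in m, angles in rad, forces in N, time in s.
With the tool pointing down it reaches from about 0.325 to 0.775 m from the base axis. Payload 5.5 kg.
Tool frame: the origin (TCP) lies on the centre line of the jaws, within the pads' length; the fingertips stand 22 mm ahead of it and the grasp point (between the pads) lies 3 mm ahead of it; z points along the fingers, y is the line along which they close (so a half turn about z gives the same grasp; the last joint's range is limited). The gripper opens to 88 mm and grips with 3 to 60 N. Pads are 20 mm wide; open, the fingers measure 115 mm over their backs; the gripper's body (75 mm by 178 mm) begins 61 mm behind the grasp point.
Start: joints at [1.16, 0.091, 1.231, -0, 1.82, -0.057], TCP at [0.208, 0.563, 0.245] pointing down, gripper open.
Joint ranges: [-2.87, 2.87], [-0.86, 2.18], [0.17, 2.46], [-1.51, 4.65], [0.06, 2.69], [-2.65, 2.65]. Speed limits (rad/s): [2.57, 2.57, 3.01, 3.14, 3.14, 3.14].

### API

Orientations are given as a 3x3 rotation matrix whose columns are the frame's x, y, z axes.
In Python, from workcell import r gives the robot as it stands.
- The arm moves only by the tool jog_arm, called after "Call:" as name(argument=value, ...), one argument or row to a line, values as JSON. Schema: {"type":"object","properties":{"ticks":{"type":"object","properties":{"steps":{"type":"array","items":{"type":"array","items":{"type":"number"},"minItems":6,"maxItems":6},"minItems":1,"maxItems":5}},"additionalProperties":false,"required":["steps"]},"aperture":{"type":"number"},"force":{"type":"number"},"only":{"type":"string"},"quiet":{"type":"boolean"},"lines":{"type":"string"}},"required":["ticks"],"additionalProperties":false}. ticks is an object whose key "steps" holds a list of rows, 1 to 5 of them, each of 6 numbers: dx, dy, dz in units of 100 mm, then a rotation vector rx, ry, rz in units of 0.25 rad; each row is the pose to reach, as a shift and turn from the pose commanded when the call began, along the tool's axes at that moment; what a row does not reach only later rows make up. A row lasts 1/12 s, in which the tool goes at most 0.0417 m and 0.125 rad, less where a joint would pass 70% of its speed; a pose out of reach is approached as far as the arm can. aperture is the finger opening in m, set as the call begins (left out keeps the last). The fingers move at their own pace and stop on an object; force is the grip in N (left out, the last holds). Time passes only in rows, so rows that do not move let the fingers close. The tool returns the time, the measured TCP pose, the force, the opening and the grip force at its end. only (a regular expression) keeps the lines of the reply that match it, lines (a string "A,B") keeps lines A to B, and quiet returns only ok. Input that does not fit is refused with a message, and nothing moves.
- r.get_state(): the state, without advancing time (a new reading comes with each control period).
- r.capture(name): name is "scene" or "side" or "wrist"; returns the picture (420x560x3 uint8, blue, green, red); there is no depth.
- r.get_calibration(name): a dict with "intrinsics" (3x3 intrinsics, pixels), "k1" (the pictures are not rectified: a ray, as slopes to the right and down, at radius r is drawn at 1 + k1 r^2 times it, then the intrinsics apply), "extrinsics" (4x4, takes a point from camera to world coordinates). Camera axes: x right, y down, z forward; pixel columns grow to the right and rows downward; lengths in m; the calibration is good to about 2 mm. A picture is of the moment at which its call begins: read the wrist's pose just before it. get_calibration takes no time and is no camera call; for the wrist camera it gives the pose at the moment of the call.
- r.close_job(): hands the job in; it is judged then, once.
The state is a dict: "time": time; "joints": joint angles; "dq": joint speeds; "tau": joint torques, N m; "position": TCP position; "ee_rot": TCP orientation; "ft_force": force on the tool from outside, world axes, zero at the start; "torque": the same for the moment, N m; "opening": finger opening in m; "finger_force": force on a finger pad.
Only numpy, scipy, OpenCV 4.12 (cv2) and the standard library are available. Lean on these libraries where they do the work, as an engineer would, in place of code of your own. Each camera call takes 0.05 s, during which the arm holds its last target. There are 200 camera calls.

### The job

The blue slide holder lies face down on the turning block. Slide the lifter's blade under its overhanging edge and tip it over the step with the lifter alone, so that it lies face up on the raised part of the block. Lay the lifter down flat, then take the holder by its sides and set it down without dropping it in the empty half of the tray, face up and square with the tray's sides, leaving the two packets, the pen and the brown bottle where they are.

Things in the scene. Friction and masses are not known exactly. Their poses are not given: they have to be found in the camera images.
- slide_holder: Flat blue slide holder, 70 (x) x 52 (y) x 10 mm, 40 to 85 g. Face: white slide with a red dot and two steel clips; back: plain blue. Origin: centre of the face; z points out of the back (back at z = +10 mm). Starts face down (z up) on the block's low ledge, x along the block's x, far edge within 4 mm of the step, near 17 to 20 mm sticking out over the ledge's front. Face up: z down, origin on top.
- turning_block: Fixed aluminium block, 46 mm wide (y, narrower than the holder). Its x points the way the holder is tipped, to the robot's left. Origin on the worktop under the step. Base 4 mm high from x = -75 to 90 mm; ledge 12 mm high from x = -52 to 0; raised landing 17 mm high from x = 0 to 90 mm, so a 5 mm step at x = 0 stops the holder's far edge. Gap between base and overhanging holder: 8 mm.
- block_landing (a point): Point on top of the raised landing, 35 mm beyond the step, 17 mm above the worktop; the holder's centre comes to about here (0 to 12 mm beyond) when it has been tipped over.
- lifter: Loose lifter, 155 mm long, 140 g, lying on blade and foot. Origin at the level of the blade's underside; x points to the tip, z up. Steel blade 2 mm thick, 40 mm wide, x = 20 to 80 mm, z = 0 to 2 mm. A neck rises to the black handle: x = -75 to -5 mm, 14 mm wide (y), z = 25 to 43 mm. A foot at x = -70 mm reaches down to z = 0.
- lifter_grip (a point): Place to grip the lifter from above, across its 14 mm width: middle of the handle, 115 mm behind the blade's tip and 33 mm above the blade's middle; lifter x and z axes.
- lifter_tip (a point): Middle of the front edge of the blade, half way through its 2 mm.
- slide_tray: Fixed white enamel tray with blue rim, 204 (own x) x 294 (own y) mm, origin at the centre of the underside. Floor 2 mm above the worktop, inside 180 x 270 mm, rim 22 mm high. Its -y half holds two packets; its +y half is empty.
- packet_red: White packet with a red band, 53x77x14 mm, in the -y half of the tray; leave alone.
- packet_blue: White packet with a dark blue band, 48x92x16 mm, in the -y half of the tray; leave alone.
- pen: Marker pen, 17x135x16 mm, loose at the back of the worktop, lying along its own y; leave alone.
- brown_bottle: Brown bottle with red cap, 88 mm across, 215 mm high, at the back; leave alone.

How it is judged:
On the way, in this order (a step that is already met when the one before it is completed fails the run):
1. the holder is raised on edge on the block by the lifter, no finger touching it (angle between slide_holder's own z axis and vertical between 0.7 and 1.9 rad and horizontal distance between slide_holder and turning_block below 0.06 m and contact force between lifter and slide_holder above 0.02 N and contact force between the fingers and slide_holder below 0.02 N), for 0.05 s.
2. the holder lies face up on the raised landing, not touched by the fingers (angle between slide_holder's own z axis and vertical above 3.04 rad and horizontal distance between slide_holder and block_landing below 0.035 m and height (world z) of slide_holder between 0.022 and 0.032 m and contact force between the fingers and slide_holder below 0.02 N and linear speed of slide_holder below 0.02 m/s), for 0.2 s.
3. the lifter is laid down flat and let go while the holder still lies on the block (height (world z) of lifter below 0.006 m and angle between lifter's own z axis and vertical below 0.1 rad and contact force between the fingers and lifter below 0.02 N and horizontal distance between slide_holder and block_landing below 0.035 m), for 0.1 s.
At the end, for the whole second after the job is handed in: Holder face up, flat (0.1 rad) on the tray floor, centre in its empty +y half (15 to 112 mm from the middle line, within 66 mm of centre along the tray's x), square with the sides within 0.2 rad; lifter lying flat (0.1 rad) with its blade down; both released and at rest (angle between slide_holder's own z axis and vertical above 3.04 rad and x of slide_holder in the frame of slide_tray between -0.066 and 0.066 m and y of slide_holder in the frame of slide_tray between 0.015 and 0.112 m and height (world z) of slide_holder below 0.015 m and (angle between the x axis of slide_holder and the x axis of slide_tray, either way round below 0.2 rad or angle between the x axis of slide_holder and the y axis of slide_tray, either way round below 0.2 rad) and linear speed of each of slide_holder, lifter below 0.02 m/s and angular speed of slide_holder below 0.2 rad/s and height (world z) of lifter below 0.006 m and angle between lifter's own z axis and vertical below 0.1 rad); the robot touches nothing.
It fails at once if the holder is let fall away from the block (free in the air more than about 12 mm above where it should lie) (contact force between anything else and slide_holder below 0.005 N and horizontal distance between slide_holder and turning_block above 0.13 m and height (world z) of slide_holder above 0.025 m).
It fails at once if a packet in the tray is moved more than 25 mm (distance of any of packet_red, packet_blue from where it was at the start of the episode above 0.025 m).
It fails at once if the pen is moved more than 40 mm, or the brown bottle more than 25 mm (distance of pen from where it was at the start of the episode above 0.04 m or distance of brown_bottle from where it was at the start of the episode above 0.025 m).
It also fails if it takes over 59 s, if anything falls off the work surface, if the arm or the gripper's body presses on something with over 40 N, if the wrist force passes 120 N, or if a joint passes its speed limit or range.

## Working session

There is one attempt and no reset: what is moved stays moved. The work goes in short steps, Python scripts to look and compute and a tool call to move; the robot and the scene stay as the last step left them, time stands still between calls to the robot, and variables do not carry over. Pictures are saved under pics/ and viewed, at most 10 in all, crops included, and the job is handed in when it is done.

```bash
ls; mkdir -p pics
```

Run:
```python
from workcell import r
import cv2,numpy as np
s=r.get_state();print(s['time'],s['position'],s['ee_rot'])
for n in ["scene","side","wrist"]:
    c=r.get_calibration(n);print(n,c)
    cv2.imwrite(f"pics/{n}0.png",r.capture(n))
```

```text
pics
workcell.py
0.0 [0.20778146 0.56263006 0.24356632] [[-9.38060737e-01  3.46470071e-01 -7.37041031e-04]
 [ 3.46470835e-01  9.38059276e-01 -1.65953777e-03]
 [ 1.16408007e-04 -1.81211045e-03 -9.99998351e-01]]
scene {'intrinsics': array([[525.49501925,   0.        , 277.53847243],
       [  0.        , 525.49501925, 216.1031022 ],
       [  0.        ,   0.        ,   1.        ]]), 'k1': -0.06520449560128902, 'extrinsics': array([[ 0.74477957, -0.44826645,  0.49432841, -0.12040591],
       [-0.66701405, -0.52216467,  0.53144737, -0.77895913],
       [ 0.0198908 , -0.72553514, -0.6878976 ,  1.04378764],
       [ 0.        ,  0.        ,  0.        ,  1.        ]])}
side {'intrinsics': array([[395.86181637,   0.        , 275.7281189 ],
       [  0.        , 395.86181637, 213.45450625],
       [  0.        ,   0.        ,   1.        ]]), 'k1': -0.076464161801616, 'extrinsics': array([[-0.99676339,  0.05267536, -0.06072936,  0.65587789],
       [ 0.0800699 ,  0.58303205, -0.80849394,  0.9905885 ],
       [-0.00718055, -0.81073975, -0.58536271,  0.76350561],
       [ 0.        ,  0.        ,  0.        ,  1.        ]])}
wrist {'intrinsics': array([[344.21320036,   0.        , 281.29248041],
       [  0.        , 344.21320036, 214.66636839],
       [  0.        ,   0.        ,   1.        ]]), 'k1': -0.06553721946486907, 'extrinsics': array([[ 0.346296  ,  0.90026264,  0.26382997,  0.13507775],
       [ 0.93812264, -0.33164853, -0.09967532,  0.58970976],
       [-0.00223514,  0.28202203, -0.95940532,  0.38272309],
       [ 0.        ,  0.        ,  0.        ,  1.        ]])}
```

View pics/scene0.png

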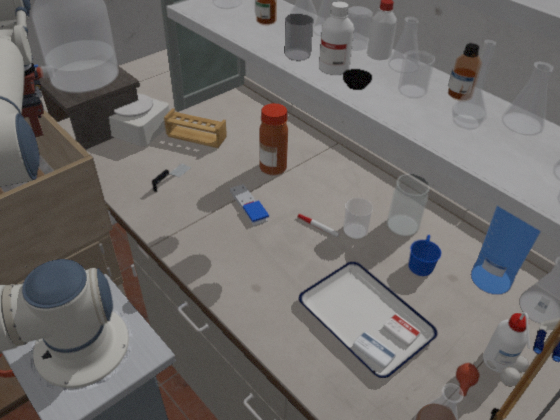

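View pics/side0.png

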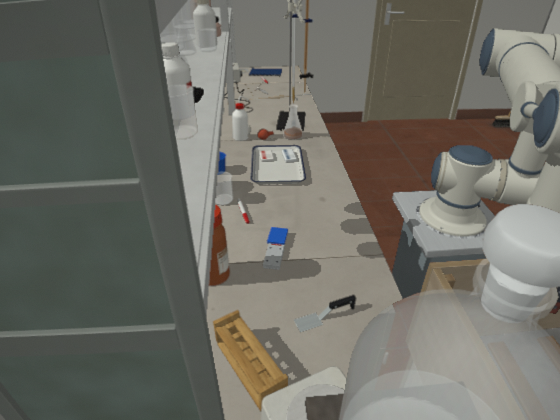

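Scene view: lifter around (165,180), blue holder (256,211) on the block (250,203), tray (368,318), pen (318,225), bottle (274,140). Side view: holder (277,237), block (273,255), lifter (328,313).

Create h.py:
```python
import numpy as np,cv2
from workcell import r
def ray(cal,px):
    K=cal["intrinsics"];E=cal["extrinsics"];k=cal["k1"]
    u=cv2.undistortPoints(np.array(px,float).reshape(-1,1,2),K,np.array([k,0,0,0,0.])).reshape(-1,2)
    d=np.c_[u,np.ones(len(u))]@E[:3,:3].T
    return E[:3,3],d
def plane(cal,px,z):
    o,d=ray(cal,px); return o+d*((z-o[2])/d[:,2])[:,None]
def tri(c1,p1,c2,p2):
    o1,a=ray(c1,p1);o2,b=ray(c2,p2);A=np.c_[a[0],-b[0]]
    t=np.linalg.lstsq(A,o2-o1,rcond=None)[0];P=o1+a[0]*t[0];Q=o2+b[0]*t[1]
    return (P+Q)/2,np.linalg.norm(P-Q)
def proj(cal,P):
    E=cal["extrinsics"];P=np.atleast_2d(P);R=E[:3,:3].T;rv=cv2.Rodrigues(R)[0]
    return cv2.projectPoints(P.astype(float),rv,-R@E[:3,3],cal["intrinsics"],np.array([cal["k1"],0,0,0,0.]))[0].reshape(-1,2)
```

Run:
```python
from h import *
C={n:r.get_calibration(n) for n in("scene","side")}
for n,p in {"scene":[(165,180),(256,211),(368,318)],"side":[(330,312),(277,237),(278,165)]}.items(): print(plane(C[n],p,0.02).round(3))
a=cv2.imread("pics/scene0.png");b=cv2.imread("pics/side0.png");w=cv2.imread("pics/wrist0.png")
f=lambda i,x,y,W,H,s:cv2.resize(i[y:y+H,x:x+W],(W*s,H*s),interpolation=cv2.INTER_CUBIC)
L=np.vstack([f(a,145,155,130,70,3),f(b,245,220,130,110,3)])
ww=cv2.resize(w,(400,300)); R=np.vstack([ww,np.zeros((L.shape[0]-300,400,3),np.uint8)])
cv2.imwrite("pics/c1.png",np.hstack([L,R]))
```

```text
[[ 0.462  0.354  0.02 ]
 [ 0.583  0.068  0.02 ]
 [ 0.544 -0.389  0.02 ]]
[[ 0.482  0.377  0.02 ]
 [ 0.585  0.083  0.02 ]
 [ 0.544 -0.355  0.02 ]]
```

View pics/c1.png

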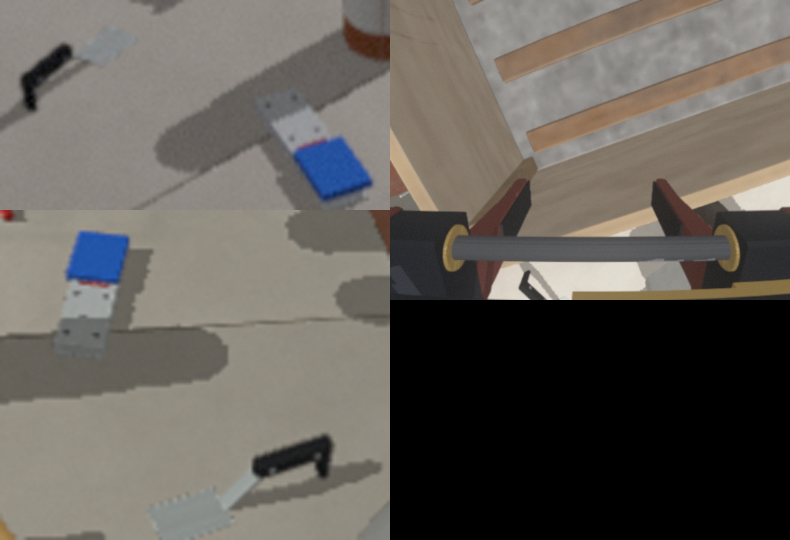

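The crops show the lifter's handle pointing to the upper right in scene (tip ≈ (187,169)). The holder sits on the −y end of the block, with the landing toward +y. The wrist camera sees the handle only at its bottom edge.

Run:
```python
from h import *
C={n:r.get_calibration(n) for n in("scene","side")}
for nm,a,b in [("rear",(153.5,180),(354.3,295.7)),("front",(168.3,171.5),(330.7,304)),("tipL",(145+104/3,155+25/3),(245+152/3,220+305/3))]:
    P,e=tri(C["scene"],a,C["side"],b);print(nm,P.round(4),round(e,4))
# holder masks
for n in C:
    im=cv2.imread(f"pics/{n}0.png");h=cv2.cvtColor(im,cv2.COLOR_BGR2HSV)
    m=cv2.inRange(h,(105,140,80),(125,255,255));k,l,st,ce=cv2.connectedComponentsWithStats(m)
    for i in range(1,k):
        if st[i,4]>60:
            P=plane(C[n],ce[i],0.022)[0]
            if abs(P[0]-.58)<.08 and abs(P[1]-.06)<.1:
                c=max(cv2.findContours((l==i).astype(np.uint8),0,2)[0],key=cv2.contourArea)
                q=cv2.boxPoints(cv2.minAreaRect(c)); ap=cv2.approxPolyDP(c,4,True).reshape(-1,2)
                print(n,st[i],P.round(4));print(ap.tolist(),plane(C[n],ap,.022).round(4)[:,:2].tolist())
```

```text
rear [0.4207 0.3513 0.0434] 0.0039
front [0.4808 0.3651 0.0358] 0.004
tipL [0.5568 0.399  0.0141] 0.021
scene [243 201  25  21 313] [0.5804 0.0681 0.022 ]
[[258, 201], [243, 206], [253, 221], [267, 216]] [[0.6133, 0.0951], [0.5666, 0.1068], [0.5485, 0.0403], [0.5915, 0.0302]]
side [268 227  20  17 259] [0.5829 0.0774 0.022 ]
[[272, 227], [268, 242], [283, 243], [287, 229]] [[0.596, 0.0359], [0.6127, 0.1059], [0.5697, 0.1143], [0.5513, 0.0498]]
```

The manual's scale: shifts go in units of 100 mm and turns go in units of 0.25 rad. Converting my numbers, -0.19 m is -1.9, -0.12 m is -1.2.

Call:
jog_arm(
  ticks={"steps":[[-0.4, -0.14, 0, 0, 0, 0], [-0.8, -0.28, 0, 0, 0, 0], [-1.2, -0.42, 0, 0, 0, 0], [-1.6, -0.56, 0, 0, 0, 0], [-1.9, -0.68, 0, 0, 0, 0]]},
  aperture=0.06,
)

```text
time: 0.57
position: [0.3642, 0.4314, 0.2442]
ee_rot: [[-0.938, 0.347, 0.0], [0.347, 0.938, -0.001], [-0.0, -0.001, -1.0]]
ft_force: [0.1, 0.3, 1.0]
opening: 0.0609
finger_force: 0.0
```

Call:
jog_arm(
  ticks={"steps":[[-0.35, -0.12, 0, 0, 0, -0.48], [-0.7, -0.25, 0, 0, 0, -0.96], [-1.1, -0.4, 0, 0, 0, -1.44], [-1.1, -0.4, 0, 0, 0, -1.92], [-1.1, -0.4, 0, 0, 0, -2.36]]},
)

```text
time: 0.98
position: [0.4538, 0.3553, 0.2439]
ee_rot: [[-0.972, -0.236, -0.001], [-0.236, 0.972, -0.001], [0.001, -0.001, -1.0]]
ft_force: [-0.6, -0.5, 0.3]
opening: 0.0598
finger_force: 0.0
```

Call:
jog_arm(
  ticks={"steps":[[0, 0, 0, 0, 0, 0], [0, 0, 0, 0, 0, 0]]},
)

```text
time: 1.15
position: [0.4519, 0.3575, 0.2443]
ee_rot: [[-0.973, -0.23, -0.001], [-0.23, 0.973, -0.0], [0.001, -0.0, -1.0]]
ft_force: [-0.3, -0.6, 0.6]
opening: 0.0598
finger_force: 0.0
```

Run:
```python
from h import *
import pickle
s=r.get_state();c=r.get_calibration("wrist");im=r.capture("wrist");cv2.imwrite("pics/w1.png",im);pickle.dump(c,open("w1.p","wb"))
print(s['position'],s['ee_rot'].round(3))
```

```text
[0.45188734 0.35748774 0.24427561] [[-0.973 -0.23  -0.001]
 [-0.23   0.973 -0.   ]
 [ 0.001 -0.    -1.   ]]
```

View pics/w1.png

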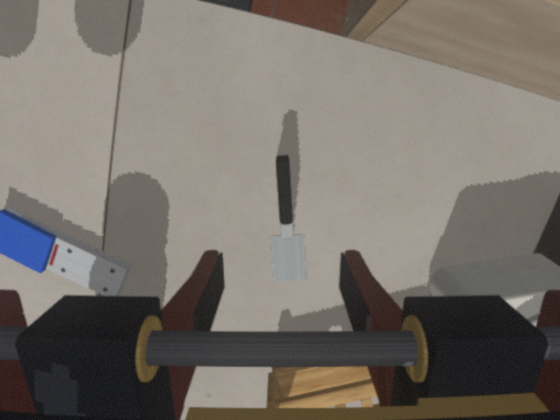

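Wrist view: the handle spans rows 155–223 at col ≈285, and the blade is at cols 272–306, rows 233–280. The block with the blue holder is at the left edge (0–130, 210–295).

Run:
```python
from h import *
import pickle
c=pickle.load(open("w1.p","rb"));im=cv2.imread("pics/w1.png");g=im.max(2)
m=np.zeros(g.shape,np.uint8);m[145:230,265:305]=(g[145:230,265:305]<45)
k,l,st,ce=cv2.connectedComponentsWithStats(m);i=1+np.argmax(st[1:,4]);print(st[i],ce[i])
ys,xs=np.nonzero(l==i)
for z in(.043,.034):
    P=plane(c,np.c_[xs,ys],z)[:,:2];(x,y),(w,h),a=cv2.minAreaRect(P.astype(np.float32)*1000);print(z,x,y,w,h,a,P.mean(0))
    d=np.linalg.svd(P-P.mean(0),full_matrices=False)[2][0];print("yaw",np.degrees(np.arctan2(d[1],d[0])))
h=cv2.cvtColor(im,cv2.COLOR_BGR2HSV);print(h[260,290],h[260,330],h[230,288],im[260,290],im[260,330],im[200,320])
e=cv2.Canny(cv2.GaussianBlur(g,(3,3),0),25,60)
sub=e[225:290,262:316];L=cv2.HoughLinesP(sub,1,np.pi/360,15,minLineLength=18,maxLineGap=4)
for q in L[:,0]:
    q=q+[262,225,262,225];P=plane(c,q.reshape(2,2),.002)[:,:2];print(q,P.round(4).tolist(),round(float(np.degrees(np.arctan2(*(P[1]-P[0])[::-1]))),1))
C=r.get_calibration("side")
S=r.get_calibration("scene")
rear=(285,156)
print(tri(c,(283,157),S,(153.5,180)),tri(c,(283,157),C,(354.3,295.7)),tri(c,(287,222),S,(168.3,171.5)),tri(c,(287,222),C,(330.7,304)))
```

```text
[279 157   2   3   3] [279.66666667 158.        ]
0.043 417.2685852050781 347.8625793457031 1.3909024000167847 1.39125657081604 58.35387420654297 [0.4173449 0.3475445]
yaw 13.270458631193538
0.034 418.3480224609375 348.0770263671875 1.4276930093765259 1.4280012845993042 58.35318374633789 [0.41842635 0.34775057]
yaw 13.270458631195945
[ 75   7 154] [ 18  23 166] [ 90   5 162] [152 154 150] [151 160 166] [144 153 159]
[279 237 299 236] [[0.5125, 0.3689], [0.5059, 0.3916]] 106.4
[304 234 306 260] [[0.5021, 0.3967], [0.5337, 0.4073]] 18.6
(array([0.41838218, 0.34928831, 0.04528337]), np.float64(0.006420714986587084)) (array([0.41698237, 0.3500901 , 0.04044439]), np.float64(0.002328784880115895)) (array([0.48495287, 0.37097496, 0.03015539]), np.float64(0.0022656424137446666)) (array([0.48040525, 0.37036312, 0.04088514]), np.float64(0.00031636969204448947))
```

Run:
```python
from h import *
import pickle
c=pickle.load(open("w1.p","rb"));im=cv2.imread("pics/w1.png");g=cv2.GaussianBlur(im,(3,3),0).max(2)
print(g[190,268:304])
m=np.zeros(g.shape,np.uint8);m[145:230,265:305]=(g[145:230,265:305]<75)
k,l,st,ce=cv2.connectedComponentsWithStats(m);i=1+np.argmax(st[1:,4]);print(st[i],ce[i])
ys,xs=np.nonzero(l==i)
P=plane(c,np.c_[xs,ys],.043)[:,:2];print(cv2.minAreaRect(P.astype(np.float32)*1000),P.mean(0))
d=np.linalg.svd(P-P.mean(0),full_matrices=False)[2][0];print("yaw",np.degrees(np.arctan2(d[1],d[0])))
b=[(272,235),(304,233),(307,278),(273,281)]
print(plane(c,b,.002).round(4))
```

```text
[161 162 162 162 161 160 160 156 142 112  76  54  49  49  49  49  51  51
  50  50  50  54  66  86 103 111 112 114 121 134 146 154 158 160 160 160]
[277 155  15  69 815] [284.08343558 188.72147239]
((447.6397705078125, 359.3467102050781), (70.04241180419922, 12.359025955200195), 17.027257919311523) [0.44666409 0.35905088]
yaw 16.796212661488
[[0.512  0.3604 0.002 ]
 [0.5009 0.3964 0.002 ]
 [0.5566 0.4145 0.002 ]
 [0.5701 0.3749 0.002 ]]
```

Handle centre is (0.4475, 0.359), yaw 16.8°, top ≈42 mm. Next I descend and grip.

Converted, 0.04 m is 0.4, 0.003 m is 0.03, -0.06 rad is -0.24.

Call:
jog_arm(
  ticks={"steps":[[0, 0.03, 0.4, 0, 0, -0.24], [0, 0.03, 0.8, 0, 0, -0.24], [0, 0.03, 1.2, 0, 0, -0.24], [0, 0.03, 1.5, 0, 0, -0.24], [0, 0.03, 1.7, 0, 0, -0.24]]},
)

```text
time: 1.62
position: [0.4489, 0.36, 0.0701]
ee_rot: [[-0.957, -0.29, -0.004], [-0.29, 0.957, -0.003], [0.005, -0.002, -1.0]]
ft_force: [-0.3, -0.5, -1.0]
opening: 0.0598
finger_force: 0.0
```

Call:
jog_arm(
  ticks={"steps":[[0, 0, 0.2, 0, 0, 0], [0, 0, 0.35, 0, 0, 0], [0, 0, 0.37, 0, 0, 0], [0, 0, 0.37, 0, 0, 0]]},
)

```text
time: 1.95
position: [0.4501, 0.3605, 0.0365]
ee_rot: [[-0.957, -0.291, -0.002], [-0.291, 0.957, -0.001], [0.002, -0.001, -1.0]]
ft_force: [-0.2, -0.2, 0.9]
opening: 0.0599
finger_force: 0.0
```

Call:
jog_arm(
  ticks={"steps":[[0, 0, 0, 0, 0, 0], [0, 0, 0, 0, 0, 0], [0, 0, 0, 0, 0, 0], [0, 0, 0, 0, 0, 0], [0, 0, 0, 0, 0, 0]]},
  aperture=0.0,
  force=55,
)

```text
time: 2.37
position: [0.4515, 0.3607, 0.0385]
ee_rot: [[-0.957, -0.292, 0.001], [-0.292, 0.957, 0.001], [-0.001, 0.0, -1.0]]
ft_force: [-0.2, -0.8, 0.8]
opening: 0.0302
finger_force: 0.0
```

Call:
jog_arm(
  ticks={"steps":[[0, 0, 0, 0, 0, 0], [0, 0, 0, 0, 0, 0], [0, 0, 0, 0, 0, 0], [0, 0, 0, 0, 0, 0], [0, 0, 0, 0, 0, 0]]},
)

```text
time: 2.78
position: [0.4513, 0.3606, 0.0377]
ee_rot: [[-0.956, -0.292, 0.0], [-0.292, 0.956, 0.0], [-0.0, 0.0, -1.0]]
ft_force: [-0.3, -1.2, 1.4]
opening: 0.0133
finger_force: 55.0
```

Call:
jog_arm(
  ticks={"steps":[[0, 0, -0.3, 0, 0, 0], [0, 0, -0.6, 0, 0, 0], [0, 0, -1, 0, 0, 0], [0, 0, -1.4, 0, 0, 0], [0, 0, -1.6, 0, 0, 0]]},
)

```text
time: 3.2
position: [0.4519, 0.361, 0.2031]
ee_rot: [[-0.956, -0.292, 0.005], [-0.292, 0.956, 0.003], [-0.006, 0.002, -1.0]]
ft_force: [1.1, 0.2, -0.4]
opening: 0.0135
finger_force: 55.0
```

Run:
```python
from h import *
for n,p in (("scene",(274,168)),("side",(216,278)),("scene",(318,225)),("side",(243,211))): print(plane(r.get_calibration(n),p,0.0).round(3))
print(r.get_state()['joints'].round(2))
```

```text
[[0.77  0.201 0.   ]]
[[0.761 0.218 0.   ]]
[[ 0.692 -0.075  0.   ]]
[[ 0.684 -0.088  0.   ]]
[ 0.62  0.02  1.37  0.    1.74 -1.25]
```

The last joint would run out of range at the block, so I'll lay the lifter down again and regrip it a half turn round.

Call:
jog_arm(
  ticks={"steps":[[0, 0, 0.4, 0, 0, 0], [0, 0, 0.8, 0, 0, 0], [0, 0, 1.2, 0, 0, 0], [0, 0, 1.5, 0, 0, 0], [0, 0, 1.6, 0, 0, 0]]},
)

```text
time: 3.62
position: [0.4489, 0.3591, 0.0359]
ee_rot: [[-0.956, -0.292, -0.006], [-0.292, 0.956, -0.004], [0.007, -0.002, -1.0]]
ft_force: [-21.5, -13.6, 48.7]
opening: 0.014
finger_force: 55.0
```

Call:
jog_arm(
  ticks={"steps":[[0, 0, 0, 0, 0, 0], [0, 0, 0, 0, 0, 0], [0, 0, 0, 0, 0, 0], [0, 0, 0, 0, 0, 0]]},
  aperture=0.05,
)

```text
time: 3.95
position: [0.4514, 0.3607, 0.0381]
ee_rot: [[-0.956, -0.292, 0.001], [-0.292, 0.956, 0.0], [-0.001, 0.0, -1.0]]
ft_force: [0.4, 0.3, -0.3]
opening: 0.0366
finger_force: 0.0
```

Call:
jog_arm(
  ticks={"steps":[[0, 0, -0.3, 0, 0, 0], [0, 0, -0.45, 0, 0, 0.4], [0, 0, -0.45, 0, 0, 0.9], [0, 0, -0.45, 0, 0, 1.4], [0, 0, -0.45, 0, 0, 1.9]]},
)

```text
time: 4.37
position: [0.4516, 0.3608, 0.0836]
ee_rot: [[-0.983, 0.184, 0.001], [0.184, 0.983, 0.001], [-0.001, 0.001, -1.0]]
ft_force: [-0.4, 0.6, 0.0]
opening: 0.0501
finger_force: 0.0
```

Call:
jog_arm(
  ticks={"steps":[[0, 0, 0, 0, 0, 0.5], [0, 0, 0, 0, 0, 1], [0, 0, 0, 0, 0, 1.5], [0, 0, 0, 0, 0, 2], [0, 0, 0, 0, 0, 2.5]]},
)

```text
time: 4.78
position: [0.4513, 0.3606, 0.083]
ee_rot: [[-0.689, 0.724, 0.0], [0.724, 0.689, 0.0], [-0.0, 0.0, -1.0]]
ft_force: [0.4, 0.3, 1.0]
opening: 0.0503
finger_force: 0.0
```

Call:
jog_arm(
  ticks={"steps":[[0, 0, 0, 0, 0, 0.5], [0, 0, 0, 0, 0, 1], [0, 0, 0, 0, 0, 1.5], [0, 0, 0, 0, 0, 2], [0, 0, 0, 0, 0, 2.5]]},
)

```text
time: 5.2
position: [0.4513, 0.3606, 0.0829]
ee_rot: [[-0.135, 0.991, 0.0], [0.991, 0.135, 0.0], [0.0, 0.0, -1.0]]
ft_force: [-0.1, -0.5, -0.4]
opening: 0.0502
finger_force: 0.0
```

Call:
jog_arm(
  ticks={"steps":[[0, 0, 0, 0, 0, 0.5], [0, 0, 0, 0, 0, 1], [0, 0, 0, 0, 0, 1.5], [0, 0, 0, 0, 0, 2], [0, 0, 0, 0, 0, 2.5]]},
)

```text
time: 5.62
position: [0.4513, 0.3606, 0.0829]
ee_rot: [[0.47, 0.883, 0.0], [0.883, -0.47, 0.0], [0.0, 0.0, -1.0]]
ft_force: [-0.7, -0.3, 0.5]
opening: 0.0502
finger_force: 0.0
```

Call:
jog_arm(
  ticks={"steps":[[0, 0, 0, 0, 0, 0.5], [0, 0, 0, 0, 0, 1], [0, 0, 0, 0, 0, 1.5], [0, 0, 0, 0, 0, 2], [0, 0, 0, 0, 0, 2.5]]},
)

```text
time: 6.03
position: [0.4514, 0.3606, 0.083]
ee_rot: [[0.898, 0.441, 0.0], [0.441, -0.898, 0.0], [0.001, -0.0, -1.0]]
ft_force: [-0.1, 0.2, 1.1]
opening: 0.0503
finger_force: 0.0
```

Call:
jog_arm(
  ticks={"steps":[[0, 0, 0, 0, 0, 0.5], [0, 0, 0, 0, 0, 0.668], [0, 0, 0, 0, 0, 0.668]]},
)

```text
time: 6.28
position: [0.4513, 0.3606, 0.0829]
ee_rot: [[0.957, 0.29, 0.0], [0.29, -0.957, 0.0], [0.0, -0.0, -1.0]]
ft_force: [0.1, 0.6, -0.4]
opening: 0.0501
finger_force: 0.0
```

Run:
```python
from h import *
import pickle
s=r.get_state();c=r.get_calibration("wrist");im=r.capture("wrist");cv2.imwrite("pics/w2.png",im);pickle.dump(c,open("w2.p","wb"))
print(s['position'],s['ee_rot'].round(3),s['joints'].round(2))
```

```text
[0.45133443 0.36057645 0.08292088] [[ 0.957  0.29   0.   ]
 [ 0.29  -0.957  0.   ]
 [ 0.    -0.    -1.   ]] [ 0.62  0.06  1.55 -0.    1.53  1.89]
```

View pics/w2.png

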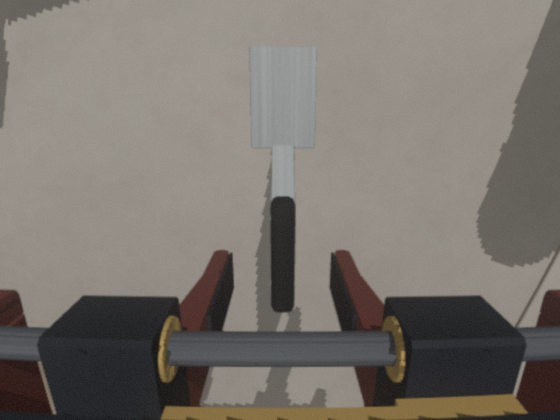

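The view shows the lifter centred and square under the jaws: blade tip at row 47, cols 249–316, handle at col 283.

Run:
```python
from h import *
import pickle
c=pickle.load(open("w2.p","rb"));print(plane(c,[(249,47),(316,47),(251,147),(315,148)],.002).round(4))
```

```text
[[0.5567 0.4125 0.002 ]
 [0.5682 0.3746 0.002 ]
 [0.5004 0.3955 0.002 ]
 [0.5115 0.3566 0.002 ]]
```

Call:
jog_arm(
  ticks={"steps":[[0, 0, 0.3, 0, 0, 0], [0, 0, 0.4, 0, 0, 0], [0, 0, 0.45, 0, 0, 0], [0, 0, 0.45, 0, 0, 0]]},
  aperture=0.05,
)

```text
time: 6.67
position: [0.4502, 0.3598, 0.0358]
ee_rot: [[0.956, 0.292, -0.003], [0.292, -0.956, -0.002], [-0.004, 0.001, -1.0]]
ft_force: [0.1, 0.6, 0.5]
opening: 0.0501
finger_force: 0.0
```

Call:
jog_arm(
  ticks={"steps":[[0, 0, 0, 0, 0, 0], [0, 0, 0, 0, 0, 0], [0, 0, 0, 0, 0, 0], [0, 0, 0, 0, 0, 0], [0, 0, 0, 0, 0, 0]]},
  aperture=0,
  force=55,
)

```text
time: 7.08
position: [0.4515, 0.3608, 0.0384]
ee_rot: [[0.957, 0.292, 0.001], [0.292, -0.957, 0.001], [0.001, -0.0, -1.0]]
ft_force: [0.2, 0.1, 0.5]
opening: 0.0199
finger_force: 0.0
```

Call:
jog_arm(
  ticks={"steps":[[0, 0, 0, 0, 0, 0], [0, 0, 0, 0, 0, 0], [0, 0, 0, 0, 0, 0], [0, 0, 0, 0, 0, 0]]},
)

```text
time: 7.42
position: [0.4514, 0.3607, 0.0381]
ee_rot: [[0.957, 0.292, 0.001], [0.292, -0.957, 0.0], [0.001, -0.0, -1.0]]
ft_force: [-1.4, -0.7, 1.8]
opening: 0.0137
finger_force: 55.0
```

Call:
jog_arm(
  ticks={"steps":[[0, 0, -0.2, 0, 0, 0], [0, 0, -0.5, 0, 0, 0], [0, 0, -0.9, 0, 0, 0], [0, 0, -1.3, 0, 0, 0], [0, 0, -1.5, 0, 0, 0]]},
)

```text
time: 7.83
position: [0.4519, 0.3611, 0.1929]
ee_rot: [[0.957, 0.292, 0.005], [0.292, -0.957, 0.003], [0.005, -0.002, -1.0]]
ft_force: [0.6, 0.3, -0.0]
opening: 0.0135
finger_force: 55.0
```

Call:
jog_arm(
  ticks={"steps":[[-0.05, 0.3, 0, 0, 0, 0], [-0.1, 0.7, 0, 0, 0, 0], [-0.15, 1.1, 0, 0, 0, 0], [-0.2, 1.5, 0, 0, 0, 0], [-0.25, 1.9, 0, 0, 0, 0]]},
)

```text
time: 8.25
position: [0.4823, 0.1698, 0.187]
ee_rot: [[0.956, 0.292, -0.001], [0.292, -0.956, -0.0], [-0.001, 0.0, -1.0]]
ft_force: [0.6, -0.8, -0.9]
opening: 0.0138
finger_force: 55.0
```

Call:
jog_arm(
  ticks={"steps":[[-0.05, 0.4, 0, 0, 0, 0], [-0.1, 0.8, 0, 0, 0, 0], [-0.15, 1.2, 0, 0, 0, 0], [-0.2, 1.6, 0, 0, 0, 0], [-0.25, 2, 0, 0, 0, 0]]},
)

```text
time: 8.67
position: [0.5167, -0.0291, 0.1872]
ee_rot: [[0.957, 0.292, -0.001], [0.292, -0.957, 0.0], [-0.001, -0.0, -1.0]]
ft_force: [2.6, 1.0, -1.9]
opening: 0.0135
finger_force: 55.0
```

Call:
jog_arm(
  ticks={"steps":[[-0.05, 0.4, 0, 0, 0, -0.4], [-0.1, 0.8, 0, 0, 0, -0.88], [-0.1, 0.88, 0, 0, 0, -1.36], [-0.1, 0.88, 0, 0, 0, -1.84], [-0.1, 0.88, 0, 0, 0, -2.32]]},
)

```text
time: 9.08
position: [0.5328, -0.1156, 0.1866]
ee_rot: [[0.638, 0.77, -0.002], [0.77, -0.638, 0.0], [-0.001, -0.002, -1.0]]
ft_force: [0.0, -0.6, -0.9]
opening: 0.0138
finger_force: 55.0
```

Call:
jog_arm(
  ticks={"steps":[[0, 0, 0, 0, 0, -0.48], [0, 0, 0, 0, 0, -0.96], [0, 0, 0, 0, 0, -1.44], [0, 0, 0, 0, 0, -1.72], [0, 0, 0, 0, 0, -1.72]]},
)

```text
time: 9.5
position: [0.5329, -0.1142, 0.1869]
ee_rot: [[0.26, 0.966, -0.001], [0.966, -0.26, 0.0], [-0.0, -0.001, -1.0]]
ft_force: [-0.3, -0.3, -1.2]
opening: 0.0138
finger_force: 55.0
```

Run:
```python
from h import *
import pickle
s=r.get_state();c=r.get_calibration("wrist");im=r.capture("wrist");cv2.imwrite("pics/w3.png",im);pickle.dump(c,open("w3.p","wb"))
print(s['position'],s['ee_rot'].round(3),s['joints'].round(2))
```

```text
[ 0.53285621 -0.11419146  0.18691409] [[ 0.26   0.966 -0.001]
 [ 0.966 -0.26   0.   ]
 [-0.    -0.001 -1.   ]] [-0.27 -0.06  1.49 -0.    1.72 -0.01]
```

View pics/w3.png

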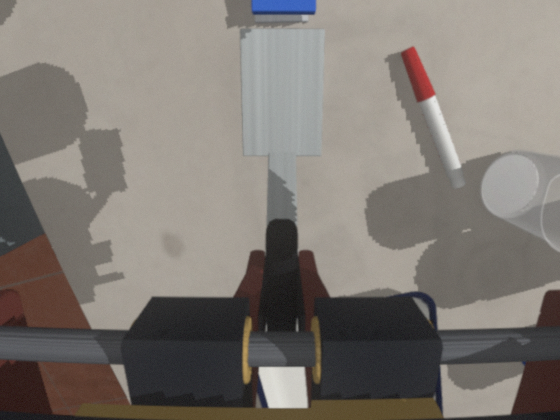

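View: the holder's near edge is at row ≈12, cols 252–316 (mid 284), and the blade tip is at row 29, cols 242–325 (mid 283.5). They are well aligned laterally.

Run:
```python
from h import *
import pickle
c=pickle.load(open("w3.p","rb"));im=cv2.imread("pics/w3.png");hsv=cv2.cvtColor(im,cv2.COLOR_BGR2HSV)
m=cv2.inRange(hsv,(105,140,60),(125,255,255));m[40:]=0;ys,xs=np.nonzero(m);print(xs.min(),xs.max(),ys.max())
bot=[(x,ys[xs==x].max()+.5) for x in range(xs.min()+3,xs.max()-2)]
P=plane(c,bot,.012)[:,:2];d=np.linalg.svd(P-P.mean(0),full_matrices=False)[2][0];n=np.array([-d[1],d[0]]);n*=np.sign(n[1]);print("edge bottom mid",P.mean(0),"normal yaw",np.degrees(np.arctan2(n[1],n[0])))
print("bottom z12 ends",plane(c,[bot[0],bot[-1]],.012).round(4))
print("tip",plane(c,[(242,29),(325,29)],.150).round(4))
w=pickle.load(open("w1.p","rb"));i1=cv2.imread("pics/w1.png");m=cv2.inRange(cv2.cvtColor(i1,cv2.COLOR_BGR2HSV),(105,140,60),(125,255,255));m[290:]=0;m[:200]=0;m[:,80:]=0
cn=max(cv2.findContours(m,0,2)[0],key=cv2.contourArea);a=cv2.approxPolyDP(cn,4,True).reshape(-1,2);print(a.tolist(),plane(w,a,.022).round(4)[:,:2].tolist())
```

```text
252 314 13
edge bottom mid [0.57516577 0.03934528] normal yaw 75.40915921238283
bottom z12 ends [[0.5526 0.0447 0.012 ]
 [0.5976 0.0335 0.012 ]]
tip [[ 0.545   0.0029  0.15  ]
 [ 0.5825 -0.0072  0.15  ]]
[[1, 211], [0, 252], [41, 271], [54, 236]] [[0.5494, 0.0503], [0.602, 0.0485], [0.6141, 0.1006], [0.5648, 0.1153]]
```

Call:
jog_arm(
  ticks={"steps":[[0, 0, 0.4, 0, 0, 0], [0, 0, 0.8, 0, 0, 0], [0, 0, 1.15, 0, 0, 0], [0, 0, 1.35, 0, 0, 0], [0, 0, 1.42, 0, 0, 0]]},
)

```text
time: 9.97
position: [0.5303, -0.1134, 0.0404]
ee_rot: [[0.264, 0.964, -0.008], [0.964, -0.264, 0.002], [-0.0, -0.008, -1.0]]
ft_force: [0.0, 0.4, -1.8]
opening: 0.0134
finger_force: 55.0
```

Call:
jog_arm(
  ticks={"steps":[[0, 0, 0, 0, 0, 0], [0, 0, 0, 0, 0, 0], [0, 0, 0, 0, 0, 0]]},
)

```text
time: 10.22
position: [0.5345, -0.1146, 0.0482]
ee_rot: [[0.263, 0.965, 0.004], [0.965, -0.263, -0.001], [-0.0, 0.004, -1.0]]
ft_force: [0.6, -0.2, -1.7]
opening: 0.0136
finger_force: 55.0
```

Run:
```python
from h import *
im=r.capture("wrist");sd=r.capture("side")
a=cv2.resize(im[0:200,180:380],(500,500));b=cv2.resize(sd[205:285,235:305],(300,343),interpolation=cv2.INTER_CUBIC)
o=np.zeros((500,800,3),np.uint8);o[:,:500]=a;o[:343,500:]=b;cv2.imwrite("pics/c4.png",o)
```

```text
(no output)
```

View pics/c4.png

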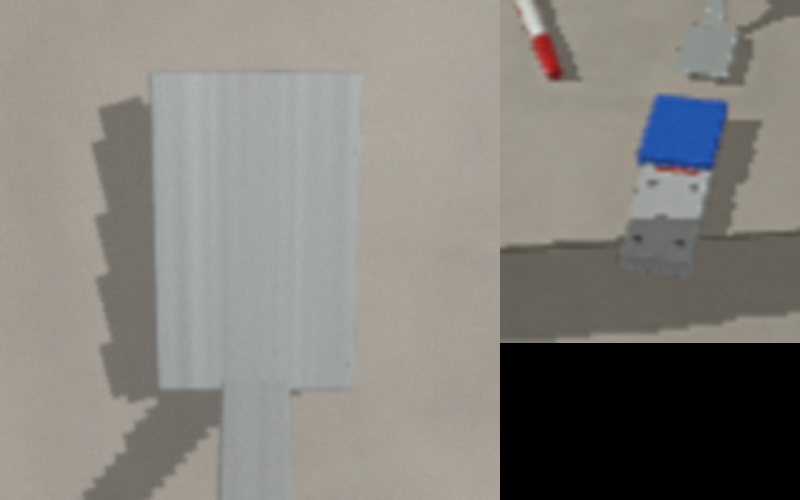

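The crop shows the blade hovering just above the worktop, square to the holder with a gap in front of it. I'll check the settled height and advance.

Call:
jog_arm(
  ticks={"steps":[[0.1, 0, 0, 0, 0, 0], [0.2, 0, 0, 0, 0, 0], [0.3, 0, 0, 0, 0, 0], [0.3, 0, 0, 0, 0, 0], [0.3, 0, 0, 0, 0, 0]]},
)

```text
time: 10.73
position: [0.5412, -0.0842, 0.0457]
ee_rot: [[0.26, 0.966, -0.0], [0.966, -0.26, -0.0], [-0.0, -0.0, -1.0]]
ft_force: [-0.2, 0.5, -1.1]
opening: 0.0134
finger_force: 55.0
```

Call:
jog_arm(
  ticks={"steps":[[0, 0, 0, 0, 0, 0], [0, 0, 0, 0, 0, 0]]},
)

```text
time: 10.9
position: [0.5409, -0.0853, 0.0455]
ee_rot: [[0.262, 0.965, -0.0], [0.965, -0.262, -0.0], [-0.0, -0.0, -1.0]]
ft_force: [-1.3, -0.4, -1.8]
opening: 0.0136
finger_force: 55.0
```

Run:
```python
from h import *
s=r.get_state();print(s['position'],s['ee_rot'].round(4));im=r.capture("wrist");c=r.get_calibration("wrist");cv2.imwrite("pics/w5.png",im)
s=r.get_state();print(s['position'])
g=cv2.resize(im[0:200,180:380],(400,400));cv2.imwrite("pics/c5.png",g)
print(im[0:70,283].tolist()[::3])
```

```text
[ 0.54090236 -0.08531262  0.04553077] [[ 2.618e-01  9.651e-01 -3.000e-04]
 [ 9.651e-01 -2.618e-01 -1.000e-04]
 [-2.000e-04 -2.000e-04 -1.000e+00]]
[ 0.54089441 -0.08543969  0.04553455]
[[125, 123, 122], [128, 127, 125], [129, 129, 128], [130, 130, 129], [99, 97, 97], [104, 109, 113], [105, 111, 115], [107, 114, 119], [147, 156, 163], [146, 154, 159], [166, 167, 163], [166, 168, 165], [163, 165, 162], [164, 166, 162], [167, 169, 164], [165, 164, 162], [163, 165, 161], [164, 165, 161], [163, 165, 160], [165, 165, 163], [165, 166, 161], [161, 162, 158], [161, 165, 161], [163, 165, 160]]
```

View pics/c5.png

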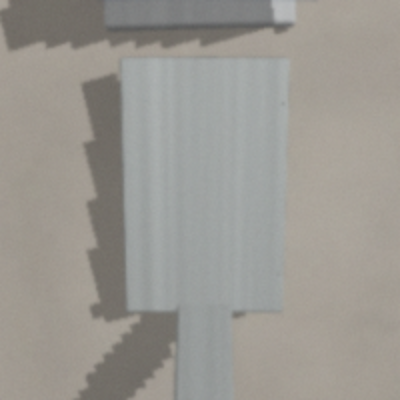

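The base's front end is at row ≈13, cols 233–327 (mid 280), directly ahead of the blade tip (row 29, mid 283).

Run:
```python
from h import *
c=r.get_calibration("wrist");x=np.array([.26,.966])
t=plane(c,[(240.5,28.5),(325,28.5)],.0094)[:,:2]
b=plane(c,[(233,12.5),(327,11)],.004)[:,:2];b0=plane(c,[(233,15),(327,14)],0)[:,:2]
print(t,b,b0,t@x,b@x,b0@x, np.array([.5752,.0393])@x)
d=b[0]-b[1];print(np.degrees(np.arctan2(d[1],d[0]))-90)
```

```text
[[0.55277924 0.0317532 ]
 [0.59080159 0.02144709]] [[0.55111495 0.0408824 ]
 [0.59449955 0.0297846 ]] [[0.55057015 0.04093867]
 [0.59492077 0.02936004]] [0.1743962 0.1743263] [0.18278228 0.1833418 ] [0.182695  0.1830412] 0.1875158
75.65139490112679
```

Call:
jog_arm(
  ticks={"steps":[[0.07, 0, 0.005, 0, 0, 0], [0.13, 0, 0.005, 0, 0, 0], [0.19, 0, 0.005, 0, 0, 0], [0.24, 0, 0.005, 0, 0, 0], [0.27, 0, 0.005, 0, 0, 0]]},
)

```text
time: 11.37
position: [0.5482, -0.0583, 0.0451]
ee_rot: [[0.261, 0.965, -0.0], [0.965, -0.261, 0.0], [0.0, -0.0, -1.0]]
ft_force: [0.2, 0.2, -0.7]
opening: 0.0135
finger_force: 55.0
```

Call:
jog_arm(
  ticks={"steps":[[0, 0, 0, 0, 0, 0], [0, 0, 0, 0, 0, 0]]},
)

```text
time: 11.53
position: [0.5481, -0.059, 0.0451]
ee_rot: [[0.261, 0.965, -0.0], [0.965, -0.261, -0.0], [-0.0, -0.0, -1.0]]
ft_force: [-0.6, -0.2, -1.3]
opening: 0.0136
finger_force: 55.0
```

The manual's scale: shifts go in units of 100 mm and turns go in units of 0.25 rad. Converting my numbers, -0.009 m is -0.09, -0.008 m is -0.08.

Call:
jog_arm(
  ticks={"steps":[[0, 0, -0.02, 0, 0, 0], [0, 0, -0.04, 0, 0, 0], [0.005, 0, -0.06, 0, 0, 0], [0.01, 0, -0.08, 0, 0, 0], [0.01, 0, -0.09, 0, 0, 0]]},
)

```text
time: 11.95
position: [0.5485, -0.0583, 0.0547]
ee_rot: [[0.262, 0.965, 0.001], [0.965, -0.262, -0.0], [0.0, 0.001, -1.0]]
ft_force: [0.6, 0.3, -2.4]
opening: 0.0138
finger_force: 55.0
```

Run:
```python
from h import *
s=r.get_state();print(s['position'],s['ft_force'])
im=r.capture("wrist");sd=r.capture("side");c=r.get_calibration("wrist")
o=np.zeros((400,760,3),np.uint8);o[:,:400]=cv2.resize(im[0:200,180:380],(400,400));o[:,400:]=cv2.resize(sd[205:285,241:313],(360,400),interpolation=cv2.INTER_CUBIC);cv2.imwrite("pics/c6.png",o)
```

```text
[ 0.5485114  -0.05832614  0.05468143] [ 0.56326258  0.34895704 -2.42067836]
```

View pics/c6.png

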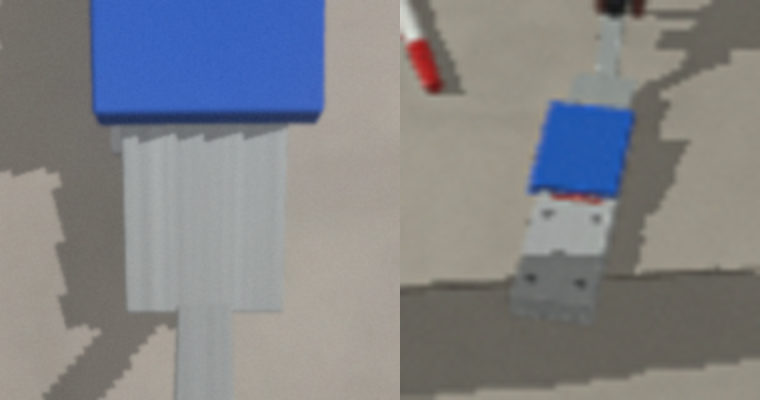

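The blade sits about 12 mm under the holder's near edge (rows 110–125 of the left crop), and the edge is rising. Next I follow the arc.

Call:
jog_arm(
  ticks={"steps":[[0.01, 0, -0.06, 0, 0, 0], [0.025, 0, -0.12, 0, 0, 0], [0.05, 0, -0.18, 0, 0, 0], [0.08, 0, -0.24, 0, 0, 0], [0.11, 0, -0.28, 0, 0, 0]]},
)

```text
time: 12.47
position: [0.5517, -0.0474, 0.0836]
ee_rot: [[0.262, 0.965, 0.002], [0.965, -0.262, -0.0], [0.0, 0.002, -1.0]]
ft_force: [-0.6, 0.3, -1.7]
opening: 0.0134
finger_force: 55.0
```

Call:
jog_arm(
  ticks={"steps":[[0.03, 0, -0.03, 0, 0, 0], [0.06, 0, -0.06, 0, 0, 0], [0.09, 0, -0.09, 0, 0, 0], [0.12, 0, -0.11, 0, 0, 0], [0.12, 0, -0.11, 0, 0, 0]]},
)

```text
time: 12.88
position: [0.5546, -0.0354, 0.0936]
ee_rot: [[0.261, 0.965, 0.001], [0.965, -0.261, 0.0], [0.0, 0.001, -1.0]]
ft_force: [-0.1, 0.8, -1.0]
opening: 0.0139
finger_force: 55.0
```

Run:
```python
from h import *
s=r.get_state();print(s['position'],s['ft_force'])
im=r.capture("wrist");sd=r.capture("side")
o=np.zeros((400,760,3),np.uint8);o[:,:400]=cv2.resize(im[0:200,180:380],(400,400));o[:,400:]=cv2.resize(sd[205:285,241:313],(360,400),interpolation=cv2.INTER_CUBIC);cv2.imwrite("pics/c7.png",o)
```

```text
[ 0.5546443  -0.03541944  0.09360408] [-0.10001772  0.76697071 -1.04094576]
```

View pics/c7.png

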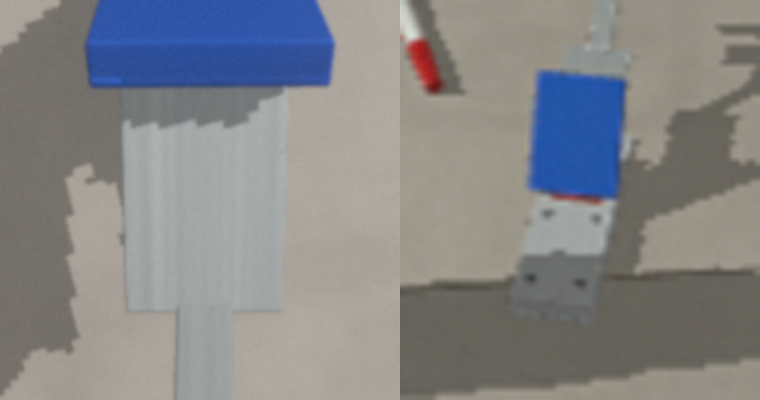

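The holder stands at roughly 55°, still on the blade tip, and the side view shows it against the step. My picture budget is used up, so from here I check by numbers.

Converted, 0.016 m is 0.16, 0.013 m is 0.13.

Call:
jog_arm(
  ticks={"steps":[[0.035, 0, -0.02, 0, 0, 0], [0.07, 0, -0.035, 0, 0, 0], [0.1, 0, -0.05, 0, 0, 0], [0.13, 0, -0.055, 0, 0, 0], [0.16, 0, -0.06, 0, 0, 0]]},
)

```text
time: 13.4
position: [0.5587, -0.0202, 0.0993]
ee_rot: [[0.262, 0.965, 0.0], [0.965, -0.262, 0.0], [0.0, 0.0, -1.0]]
ft_force: [-0.1, -0.2, -2.1]
opening: 0.0132
finger_force: 55.0
```

Call:
jog_arm(
  ticks={"steps":[[0.03, 0, -0.005, 0, 0, 0], [0.06, 0, -0.01, 0, 0, 0], [0.09, 0, -0.01, 0, 0, 0], [0.12, 0, -0.01, 0, 0, 0], [0.15, 0, -0.005, 0, 0, 0]]},
)

```text
time: 13.82
position: [0.5626, -0.0058, 0.0997]
ee_rot: [[0.262, 0.965, 0.0], [0.965, -0.262, -0.0], [0.0, 0.0, -1.0]]
ft_force: [-0.5, -0.1, -1.6]
opening: 0.0135
finger_force: 55.0
```

Create chk.py:
```python
from h import *
C={n:r.get_calibration(n) for n in("scene","side")}
for n in C:
    im=r.capture(n);h=cv2.cvtColor(im,cv2.COLOR_BGR2HSV);cv2.imwrite(f"pics/chk_{n}.png",im)
    cen=proj(C[n],[.59,.11,.03])[0].astype(int);M=np.zeros(im.shape[:2],np.uint8);M[cen[1]-35:cen[1]+35,cen[0]-35:cen[0]+35]=1
    for nm,m in (("blue",cv2.inRange(h,(105,140,60),(125,255,255))),("red",cv2.inRange(h,(0,110,80),(8,255,255))|cv2.inRange(h,(172,110,80),(180,255,255))),("white",cv2.inRange(h,(0,0,185),(180,40,255)))):
        k,l,st,ce=cv2.connectedComponentsWithStats((m>0)*M)
        for i in range(1,k):
            if st[i,4]>4:print(n,nm,st[i],ce[i].round(1),plane(C[n],ce[i],.025)[0].round(3)[:2])
```

```bash
python3 chk.py
```

```text
scene blue [247 182   3   3   5] [247.8 183. ] [0.64  0.175]
side blue [266 225  18  20 295] [274.6 234.4] [0.591 0.076]
side red [243 213   6  10  41] [245.6 217.4] [ 0.675 -0.017]
side white [240 205   5   8  24] [241.6 208.9] [ 0.687 -0.065]
```

Call:
jog_arm(
  ticks={"steps":[[0.03, 0, 0, 0, 0, 0], [0.06, 0, 0.005, 0, 0, 0], [0.09, 0, 0.01, 0, 0, 0], [0.12, 0, 0.02, 0, 0, 0], [0.15, 0, 0.03, 0, 0, 0]]},
)

```text
time: 14.33
position: [0.5665, 0.0086, 0.0965]
ee_rot: [[0.262, 0.965, 0.0], [0.965, -0.262, -0.0], [-0.0, 0.0, -1.0]]
ft_force: [-0.7, -0.4, -1.2]
opening: 0.0136
finger_force: 55.0
```

```bash
python3 chk.py
```

```text
scene blue [245 199   2   3   5] [245.4 200.2] [0.586 0.119]
side blue [262 242  21  20 170] [272.4 252.4] [0.604 0.156]
side red [243 213   6  10  41] [245.6 217.4] [ 0.675 -0.017]
side red [271 249   4   4  12] [272.3 250.2] [0.603 0.147]
side white [240 205   5   8  23] [241.5 208.8] [ 0.688 -0.065]
side white [270 246   8   5  23] [273.3 247.3] [0.599 0.134]
```

Call:
jog_arm(
  ticks={"steps":[[0, 0, 0, 0, 0, 0], [0, 0, 0, 0, 0, 0], [0, 0, 0, 0, 0, 0]]},
)

```text
time: 14.68
position: [0.5664, 0.0082, 0.0967]
ee_rot: [[0.262, 0.965, 0.0], [0.965, -0.262, -0.0], [-0.0, 0.0, -1.0]]
ft_force: [0.4, -1.1, -1.6]
opening: 0.0138
finger_force: 55.0
```

```bash
python3 chk.py
```

Run:
```python
import cv2,numpy as np
for n,a,b in(("scene",(225,260),(190,225)),("side",(265,295),(225,270))):
    im=cv2.imread(f"pics/chk_{n}.png");print(n);print(cv2.cvtColor(im,cv2.COLOR_BGR2HSV)[b[0]:b[1]:4,a[0]:a[1]:4].tolist())
```

```text
scene blue [245 199   2   3   5] [245.4 200.2] [0.586 0.119]
side blue [262 242  21  20 169] [272.5 252.4] [0.603 0.156]
side red [243 213   6  10  41] [245.6 217.4] [ 0.675 -0.017]
side red [271 249   4   4  12] [272.3 250.2] [0.603 0.147]
side white [240 205   5   8  23] [241.5 208.8] [ 0.688 -0.065]
side white [270 246   8   5  22] [273.2 247.3] [0.6   0.134]
scene
[... 1989 characters left out ...]
8], [106, 31, 182], [108, 207, 177], [23, 31, 107], [23, 31, 106], [20, 31, 149]], [[108, 215, 145], [38, 15, 140], [38, 12, 174], [111, 128, 163], [110, 139, 108], [20, 29, 107], [22, 26, 106], [21, 29, 143]], [[109, 188, 118], [109, 56, 113], [105, 9, 110], [109, 173, 112], [109, 27, 103], [23, 29, 105], [21, 31, 106], [20, 29, 156]], [[105, 5, 108], [109, 56, 100], [111, 124, 109], [110, 155, 102], [17, 18, 100], [23, 31, 98], [23, 31, 99], [23, 30, 101]], [[70, 8, 100], [60, 5, 101], [90, 2, 105], [60, 5, 113], [24, 26, 98], [19, 28, 101], [20, 29, 104], [22, 28, 101]], [[19, 27, 103], [20, 30, 102], [25, 15, 99], [30, 7, 103], [20, 30, 103], [22, 28, 101], [15, 30, 103], [22, 28, 102]]]
```

The holder has fallen over. Its white face and red dot show at side px (272,250), i.e. (0.603, 0.147), 41 mm past the step. Next I measure the tray and the holder, then lay the lifter down.

Run:
```python
from h import *
C={n:r.get_calibration(n) for n in("scene","side")}
for n in C:
    im=cv2.imread(f"pics/{n}0.png");h=cv2.cvtColor(im,cv2.COLOR_BGR2HSV)
    cen=proj(C[n],[.544,-.37,.0])[0].astype(int)
    m=cv2.inRange(h,(100,60,20),(130,255,150));R=75 if n=="scene" else 40
    M=np.zeros_like(m);M[cen[1]-R:cen[1]+R,cen[0]-R:cen[0]+R]=1;m*=M
    cn=np.vstack([c for c in cv2.findContours(m,0,2)[0] if cv2.contourArea(c)>30 or len(c)>25]);hl=cv2.convexHull(cn)
    P=plane(C[n],hl.reshape(-1,2),.022)[:,:2].astype(np.float32)*1000
    print(n,cv2.minAreaRect(P),cv2.boxPoints(cv2.minAreaRect(P)).round(0).tolist())
    # packets
    for nm,lo,hi in(("red",(170,90,90),(180,255,255)),("red2",(0,90,90),(8,255,255)),("blue",(100,60,60),(125,255,160))):
        mm=cv2.inRange(h,lo,hi)*M
        k,l,st,ce=cv2.connectedComponentsWithStats(mm)
        for i in range(1,k):
            if st[i,4]>8:print(n,nm,st[i],plane(C[n],ce[i],.016)[0].round(3))
# holder
S=cv2.imread("pics/chk_side.png");hh=cv2.cvtColor(S,cv2.COLOR_BGR2HSV);c=C["side"]
m=cv2.inRange(hh,(100,90,60),(125,255,255));M=np.zeros_like(m);M[238:266,255:290]=1
ys,xs=np.nonzero(m*M);hl=cv2.convexHull(np.c_[xs,ys].astype(np.int32));P=plane(c,hl.reshape(-1,2),.027)[:,:2].astype(np.float32)*1000
print(cv2.minAreaRect(P),cv2.boxPoints(cv2.minAreaRect(P)).round(0).tolist())
```

```text
scene ((655.2080688476562, -385.4975891113281), (290.7496337890625, 416.62255859375), 86.93994903564453) [[439.0, -520.0], [855.0, -542.0], [871.0, -251.0], [455.0, -229.0]]
scene red2 [392 315  15  12  52] [ 0.597 -0.438  0.016]
scene red2 [407 325  12  11  49] [ 0.6   -0.481  0.016]
scene blue [408 242  27  34 802] [ 0.802 -0.355  0.016]
scene blue [299 296   4   7  10] [ 0.466 -0.24   0.016]
scene blue [327 328  16  15  20] [ 0.452 -0.366  0.016]
scene blue [363 334   9   7  28] [ 0.504 -0.421  0.016]
scene blue [349 348  10  10  13] [ 0.45  -0.431  0.016]
scene blue [383 348  11   9  33] [ 0.51  -0.48   0.016]Traceback (most recent call last):
  File "<stdin>", line 8, in <module>
    return _nx.concatenate(arrs, 0, dtype=dtype, casting=casting)
           ~~~~~~~~~~~~~~~^^^^^^^^^^^^^^^^^^^^^^^^^^^^^^^^^^^^^^^
ValueError: need at least one array to concatenate
```

Converted, -0.135 m is -1.35, -0.12 m is -1.2.

Call:
jog_arm(
  ticks={"steps":[[-0.2, 0, 0, 0, 0, 0], [-0.5, 0, 0, 0, 0, 0], [-0.9, 0, 0, 0, 0, 0], [-1.2, 0, 0, 0, 0, 0], [-1.35, 0, 0, 0, 0, 0]]},
)

```text
time: 15.2
position: [0.53, -0.1251, 0.0968]
ee_rot: [[0.264, 0.964, -0.0], [0.964, -0.264, -0.002], [-0.001, 0.0, -1.0]]
ft_force: [-0.2, 0.4, -1.2]
opening: 0.0137
finger_force: 55.0
```

Call:
jog_arm(
  ticks={"steps":[[0, 0, 0.15, 0, 0, 0], [0, 0, 0.3, 0, 0, 0], [0, 0, 0.45, 0, 0, 0], [0, 0, 0.53, 0, 0, 0], [0, 0, 0.55, 0, 0, 0]]},
)

```text
time: 15.62
position: [0.5299, -0.1217, 0.0397]
ee_rot: [[0.262, 0.965, -0.003], [0.965, -0.262, 0.001], [0.0, -0.003, -1.0]]
ft_force: [-0.0, 0.7, -1.2]
opening: 0.0136
finger_force: 55.0
```

Call:
jog_arm(
  ticks={"steps":[[0, 0, 0, 0, 0, 0], [0, 0, 0.015, 0, 0, 0], [0, 0, 0.03, 0, 0, 0], [0, 0, 0.03, 0, 0, 0]]},
)

```text
time: 15.95
position: [0.5314, -0.1219, 0.0393]
ee_rot: [[0.262, 0.965, 0.001], [0.965, -0.262, -0.0], [-0.0, 0.001, -1.0]]
ft_force: [-0.6, 0.3, -1.8]
opening: 0.0136
finger_force: 55.0
```

```bash
python3 chk.py
```

```text
scene blue [235 184  21  19 118] [245.6 195.1] [0.6   0.136]
scene red [243 191   3   2   5] [243.8 191.6] [0.606 0.152]
side blue [262 242  21  20 167] [272.5 252.5] [0.603 0.156]
side red [243 213   6  10  40] [245.5 217.4] [ 0.676 -0.017]
side red [271 249   4   4  12] [272.3 250.2] [0.603 0.147]
side white [240 205   4   8  21] [241.3 208.6] [ 0.688 -0.066]
side white [270 246   8   5  20] [273.4 247.4] [0.599 0.135]
```

Call:
jog_arm(
  ticks={"steps":[[0, 0, 0.008, 0, 0, 0], [0, 0, 0.008, 0, 0, 0], [0, 0, 0.008, 0, 0, 0]]},
)

```text
time: 16.3
position: [0.5312, -0.122, 0.0381]
ee_rot: [[0.262, 0.965, 0.001], [0.965, -0.262, -0.0], [0.0, 0.001, -1.0]]
ft_force: [0.4, -0.5, -1.0]
opening: 0.0138
finger_force: 55.0
```

Call:
jog_arm(
  ticks={"steps":[[0, 0, 0, 0, 0, 0], [0, 0, 0, 0, 0, 0], [0, 0, 0, 0, 0, 0], [0, 0, 0, 0, 0, 0], [0, 0, 0, 0, 0, 0]]},
  aperture=0.08,
)

```text
time: 16.72
position: [0.531, -0.1219, 0.0379]
ee_rot: [[0.262, 0.965, 0.0], [0.965, -0.262, -0.0], [0.0, 0.0, -1.0]]
ft_force: [0.4, 0.4, 0.6]
opening: 0.0438
finger_force: 0.0
```

Call:
jog_arm(
  ticks={"steps":[[0, 0, -0.2, 0, 0, 0], [0, 0, -0.5, 0, 0, 0], [0, 0, -0.9, 0, 0, 0], [0, 0, -1.3, 0, 0, 0], [0, 0, -1.5, 0, 0, 0]]},
)

```text
time: 17.13
position: [0.5321, -0.1223, 0.1937]
ee_rot: [[0.262, 0.965, 0.006], [0.965, -0.262, -0.002], [-0.0, 0.007, -1.0]]
ft_force: [0.5, 0.1, 0.3]
opening: 0.077
finger_force: 0.0
```

Run:
```python
from h import *
C={n:r.get_calibration(n) for n in("scene","side")}
im={n:r.capture(n) for n in C};im["wrist"]=r.capture("wrist")
P1=tri(C["scene"],(243.8,191.6),C["side"],(272.3,250.2));print("red dot tri",P1)
c=C["side"];hh=cv2.cvtColor(im["side"],cv2.COLOR_BGR2HSV);cv2.imwrite("pics/s8.png",im["side"]);cv2.imwrite("pics/sc8.png",im["scene"]);cv2.imwrite("pics/w8.png",im["wrist"])
for n,box in(("side",(238,266,255,290)),("scene",(178,210,228,262))):
    h=cv2.cvtColor(im[n],cv2.COLOR_BGR2HSV);m=cv2.inRange(h,(100,90,60),(125,255,255));M=np.zeros_like(m);a=box;M[a[0]:a[1],a[2]:a[3]]=1
    ys,xs=np.nonzero(m*M);hl=cv2.convexHull(np.c_[xs,ys].astype(np.int32));q=cv2.approxPolyDP(hl,3,True).reshape(-1,2)
    P=plane(C[n],hl.reshape(-1,2),.027)[:,:2].astype(np.float32)*1000;print(n,cv2.minAreaRect(P));print(q.tolist(),plane(C[n],q,.027)[:,:2].round(3).tolist())
print(plane(C["scene"],[(300,297),(352,264),(436,330),(381,374)],.022).round(3))
# lifter in wrist
print(r.get_state()['position'])
```

```text
red dot tri (array([0.60373808, 0.14925912, 0.02770391]), np.float64(0.0010023459023466132))
side ((603.9720458984375, 153.94175720214844), (78.73255157470703, 52.40974807739258), 75.32611846923828)
[[283, 244], [279, 261], [262, 259], [266, 242]] [[0.571, 0.125], [0.588, 0.195], [0.634, 0.183], [0.619, 0.111]]
scene ((601.8760986328125, 145.29168701171875), (75.87285614013672, 56.96237564086914), 76.19014739990234)
[[256, 198], [242, 203], [232, 188], [246, 183]] [[0.614, 0.105], [0.569, 0.114], [0.588, 0.185], [0.635, 0.176]]
[[ 0.464 -0.239  0.022]
 [ 0.64  -0.25   0.022]
 [ 0.637 -0.519  0.022]
 [ 0.452 -0.507  0.022]]
[ 0.5319997  -0.12219767  0.19034928]
```

The red dot triangulates to (0.604, 0.149, 0.0277), so the holder lies flat and face up on the landing, yaw ≈75.5°. The tray is centred near (0.548, −0.379), yaw ≈−2.5°. Next I move over the holder and refine with the wrist camera.

Converted, 0.19 m is 1.9, 0.03 m is 0.3.

Call:
jog_arm(
  ticks={"steps":[[0.3, 0, 0, 0, 0, 0], [0.7, 0, 0, 0, 0, 0], [1.1, -0.01, 0, 0, 0, 0], [1.5, -0.02, 0, 0, 0, 0], [1.9, -0.03, 0, 0, 0, 0]]},
  aperture=0.082,
)

```text
time: 17.7
position: [0.5772, 0.0638, 0.185]
ee_rot: [[0.263, 0.965, -0.004], [0.965, -0.263, -0.0], [-0.001, -0.004, -1.0]]
ft_force: [0.6, -1.1, -0.1]
opening: 0.0819
finger_force: 0.0
```

Call:
jog_arm(
  ticks={"steps":[[0.3, 0, 0, 0, 0, 0], [0.5, 0, 0, 0, 0, 0], [0.5, 0, 0, 0, 0, 0], [0.5, 0, 0, 0, 0, 0], [0.5, 0, 0, 0, 0, 0]]},
)

```text
time: 18.12
position: [0.5904, 0.1097, 0.1861]
ee_rot: [[0.262, 0.965, -0.003], [0.965, -0.262, -0.001], [-0.002, -0.002, -1.0]]
ft_force: [1.4, -0.5, 0.3]
opening: 0.0822
finger_force: 0.0
```

Create hol.py:
```python
from h import *
s=r.get_state();c=r.get_calibration("wrist");im=r.capture("wrist")
h=cv2.cvtColor(im,cv2.COLOR_BGR2HSV);m=cv2.inRange(h,(100,100,50),(125,255,255));m[330:]=0
k,l,st,ce=cv2.connectedComponentsWithStats(m);i=1+np.argmax(st[1:,4]);print(st[i])
ys,xs=np.nonzero(l==i);hl=cv2.convexHull(np.c_[xs,ys].astype(np.int32)).reshape(-1,2)
R=s['ee_rot'];p=s['position'];print(p,R[:,0])
import sys;z=float(sys.argv[1])
for zz in(z-.005,z):
    P=plane(c,hl,zz);b=cv2.minAreaRect(P[:,:2].astype(np.float32)*1000);print(zz,b);q=np.array([*b[0],0])/1000-p;print("tool d",(R.T@q).round(4)[:2])
mr=cv2.inRange(h,(0,110,80),(8,255,255))|cv2.inRange(h,(172,110,80),(180,255,255))
k,l,st,ce=cv2.connectedComponentsWithStats(mr)
for j in range(1,k):
    if st[j,4]>15: P=plane(c,ce[j],z)[0];print("red",st[j],P.round(4),(R.T@(P-p)).round(4))
```

```bash
python3 hol.py 0.027
```

```text
[ 256  116   61   81 2629]
[0.59038098 0.10969111 0.18607511] [ 0.26212543  0.96503241 -0.00164495]
0.022 ((604.323486328125, 147.9016876220703), (70.22976684570312, 52.127410888671875), 75.41856384277344)
tool d [0.0408 0.0039]
0.027 ((604.4301147460938, 148.50579833984375), (69.07096862792969, 51.2673454284668), 75.4185791015625)
tool d [0.0414 0.0038]
red [278 149  17  16 209] [0.6046 0.1487 0.027 ] [0.0417 0.0039 0.159 ]
red [268 197  30   3  58] [0.5919 0.1144 0.027 ] [0.0052 0.0006 0.1591]
```

Converted, 0.0415 m is 0.415, 0.0038 m is 0.038, -0.01 rad is -0.04.

Call:
jog_arm(
  ticks={"steps":[[0.2, 0.02, 0.2, 0, 0, 0], [0.415, 0.038, 0.5, 0, 0, -0.04], [0.415, 0.038, 0.8, 0, 0, -0.04], [0.415, 0.038, 1.1, 0, 0, -0.04], [0.415, 0.038, 1.25, 0, 0, -0.04]]},
  aperture=0.082,
)

```text
time: 18.58
position: [0.6035, 0.1478, 0.0579]
ee_rot: [[0.254, 0.967, -0.006], [0.967, -0.254, -0.001], [-0.003, -0.005, -1.0]]
ft_force: [-0.1, -0.2, -0.4]
opening: 0.0817
finger_force: 0.0
```

Call:
jog_arm(
  ticks={"steps":[[0, 0, 0.08, 0, 0, 0], [0, 0, 0.15, 0, 0, 0], [0, 0, 0.2, 0, 0, 0], [0, 0, 0.2, 0, 0, 0], [0, 0, 0.2, 0, 0, 0]]},
)

```text
time: 19.0
position: [0.6062, 0.1493, 0.0441]
ee_rot: [[0.253, 0.968, 0.002], [0.968, -0.253, 0.0], [0.001, 0.002, -1.0]]
ft_force: [0.3, 0.1, -0.1]
opening: 0.0822
finger_force: 0.0
```

Converted, 0.0035 m is 0.035, 0.002 m is 0.02.

Call:
jog_arm(
  ticks={"steps":[[0, 0, 0.02, 0, 0, 0], [0, 0, 0.035, 0, 0, 0], [0, 0, 0.035, 0, 0, 0], [0, 0, 0.035, 0, 0, 0], [0, 0, 0.035, 0, 0, 0]]},
)

```text
time: 19.42
position: [0.6056, 0.1496, 0.0396]
ee_rot: [[0.252, 0.968, 0.0], [0.968, -0.252, 0.0], [0.0, 0.0, -1.0]]
ft_force: [0.4, -0.4, 1.3]
opening: 0.0821
finger_force: 0.0
```

Run:
```python
from workcell import r
print(r.get_state()['position'])
```

```text
[0.60563637 0.14962102 0.03956685]
```

Call:
jog_arm(
  ticks={"steps":[[0, 0, 0.005, 0, 0, 0], [0, 0, 0.005, 0, 0, 0], [0, 0, 0.005, 0, 0, 0], [0, 0, 0.005, 0, 0, 0], [0, 0, 0.005, 0, 0, 0]]},
  aperture=0.04,
  force=25,
)

```text
time: 19.83
position: [0.6049, 0.1497, 0.0387]
ee_rot: [[0.252, 0.968, -0.002], [0.968, -0.252, 0.0], [-0.0, -0.002, -1.0]]
ft_force: [-11.3, 2.9, 3.0]
opening: 0.0523
finger_force: 6.1
```

Call:
jog_arm(
  ticks={"steps":[[0, 0, 0, 0, 0, 0], [0, 0, 0, 0, 0, 0], [0, 0, 0, 0, 0, 0], [0, 0, 0, 0, 0, 0], [0, 0, 0, 0, 0, 0]]},
)

```text
time: 20.25
position: [0.6046, 0.1498, 0.0387]
ee_rot: [[0.252, 0.968, -0.002], [0.968, -0.252, 0.0], [-0.0, -0.002, -1.0]]
ft_force: [-5.4, 0.4, 2.9]
opening: 0.0519
finger_force: 25.0
```

Converted, -0.09 m is -0.9, -0.1 m is -1.

Call:
jog_arm(
  ticks={"steps":[[0, 0, -0.1, 0, 0, 0], [0, 0, -0.3, 0, 0, 0], [0, 0, -0.6, 0, 0, 0], [0, 0, -0.9, 0, 0, 0], [0, 0, -1, 0, 0, 0]]},
)

```text
time: 20.67
position: [0.6078, 0.1497, 0.1453]
ee_rot: [[0.252, 0.968, 0.009], [0.968, -0.252, 0.001], [0.004, 0.008, -1.0]]
ft_force: [0.9, -0.8, 0.6]
opening: 0.052
finger_force: 25.0
```

Call:
jog_arm(
  ticks={"steps":[[-0.2, 0.03, 0, 0, 0, 0], [-0.5, 0.07, 0, 0, 0, 0], [-0.85, 0.12, 0, 0, 0, 0], [-1.2, 0.16, 0, 0, 0, 0], [-1.55, 0.21, 0, 0, 0, 0]]},
)

```text
time: 21.08
position: [0.5865, -0.0072, 0.1385]
ee_rot: [[0.252, 0.968, 0.0], [0.968, -0.252, -0.0], [-0.0, 0.001, -1.0]]
ft_force: [1.3, -0.4, -0.2]
opening: 0.0515
finger_force: 25.0
```

Call:
jog_arm(
  ticks={"steps":[[-0.35, 0.05, 0, 0, 0, 0], [-0.7, 0.09, 0, 0, 0, 0], [-1.05, 0.14, 0, 0, 0, 0], [-1.4, 0.19, 0, 0, 0, 0], [-1.75, 0.24, 0, 0, 0, 0]]},
)

```text
time: 21.5
position: [0.5655, -0.1831, 0.1386]
ee_rot: [[0.252, 0.968, 0.001], [0.968, -0.252, -0.001], [-0.0, 0.001, -1.0]]
ft_force: [0.5, 0.3, 0.1]
opening: 0.0512
finger_force: 25.0
```

Call:
jog_arm(
  ticks={"steps":[[-0.35, 0.05, 0, 0, 0, -0.2], [-0.7, 0.09, 0, 0, 0, -0.4], [-1, 0.14, 0, 0, 0, -0.6], [-1.2, 0.16, 0, 0, 0, -0.8], [-1.31, 0.18, 0, 0, 0, -0.84]]},
)

```text
time: 21.92
position: [0.5492, -0.3156, 0.1381]
ee_rot: [[0.045, 0.999, -0.0], [0.999, -0.045, -0.001], [-0.001, -0.0, -1.0]]
ft_force: [-0.1, -1.3, 0.4]
opening: 0.052
finger_force: 25.0
```

Call:
jog_arm(
  ticks={"steps":[[0, 0, 0, 0, 0, 0], [0, 0, 0, 0, 0, 0], [0, 0, 0, 0, 0, 0]]},
)

```text
time: 22.17
position: [0.5504, -0.3117, 0.1386]
ee_rot: [[0.045, 0.999, 0.0], [0.999, -0.045, 0.0], [0.0, 0.0, -1.0]]
ft_force: [0.2, -0.1, -0.7]
opening: 0.0517
finger_force: 25.0
```

Run:
```python
from h import *
for n in("scene","side"): cv2.imwrite(f"pics/t_{n}.png",r.capture(n))
s=r.get_state();print(s['position'],s['ee_rot'].round(3),s['opening'],s['finger_force'])
c=r.get_calibration("scene");g=cv2.imread("pics/scene0.png");h=cv2.cvtColor(g,cv2.COLOR_BGR2HSV)
# tray rim: dark blue line near expected edges -> fit edge x at both sides
m=(g.max(2)<110).astype(np.uint8);M=np.zeros_like(m)
pts=np.array([(300,297),(352,264),(436,330),(381,374)],np.int32);cv2.polylines(M,[pts],True,1,13);m&=M
ys,xs=np.nonzero(m);P=plane(c,np.c_[xs,ys],.022)[:,:2].astype(np.float32)*1000
print(len(xs),cv2.minAreaRect(P),np.median(P,0))
```

```text
[ 0.55059192 -0.31136426  0.13886564] [[ 0.044  0.999  0.   ]
 [ 0.999 -0.044  0.   ]
 [ 0.     0.    -1.   ]] 0.052144817295178 24.999846518039703
1701 ((550.4691162109375, -377.05584716796875), (305.1997985839844, 223.6285400390625), 87.87875366210938) [ 520.548  -387.0133]
```

Converted, 0.104 m is 1.04, 0.098 m is 0.98.

Call:
jog_arm(
  ticks={"steps":[[0, 0, 0.3, 0, 0, 0], [0, 0, 0.6, 0, 0, 0], [0, 0, 0.85, 0, 0, 0], [0, 0, 0.98, 0, 0, 0], [0, 0, 1.04, 0, 0, 0]]},
)

```text
time: 22.68
position: [0.5493, -0.3108, 0.0319]
ee_rot: [[0.044, 0.999, -0.004], [0.999, -0.044, 0.002], [0.002, -0.004, -1.0]]
ft_force: [-0.2, 0.0, 0.4]
opening: 0.0518
finger_force: 25.0
```

Call:
jog_arm(
  ticks={"steps":[[0, 0, 0, 0, 0, 0], [0, 0, 0.02, 0, 0, 0], [0, 0, 0.05, 0, 0, 0], [0, 0, 0.08, 0, 0, 0], [0, 0, 0.09, 0, 0, 0]]},
)

```text
time: 23.1
position: [0.5506, -0.3127, 0.0266]
ee_rot: [[0.045, 0.999, 0.001], [0.999, -0.045, -0.001], [-0.001, 0.001, -1.0]]
ft_force: [0.1, 0.9, -0.4]
opening: 0.0519
finger_force: 25.0
```

Call:
jog_arm(
  ticks={"steps":[[0, 0, 0, 0, 0, 0], [0, 0, 0, 0, 0, 0]]},
)

```text
time: 23.27
position: [0.5503, -0.3126, 0.0262]
ee_rot: [[0.045, 0.999, 0.0], [0.999, -0.045, -0.0], [-0.0, 0.0, -1.0]]
ft_force: [0.6, -0.5, -0.7]
opening: 0.0518
finger_force: 25.0
```

Call:
jog_arm(
  ticks={"steps":[[0, 0, 0.006, 0, 0, 0], [0, 0, 0.012, 0, 0, 0], [0, 0, 0.018, 0, 0, 0], [0, 0, 0.02, 0, 0, 0], [0, 0, 0.02, 0, 0, 0]]},
)

```text
time: 23.68
position: [0.5503, -0.3125, 0.0242]
ee_rot: [[0.045, 0.999, 0.0], [0.999, -0.045, -0.0], [-0.0, 0.0, -1.0]]
ft_force: [-1.2, 0.3, 2.3]
opening: 0.0516
finger_force: 26.2
```

Contact is made (+3 N upward). I release and rise.

Call:
jog_arm(
  ticks={"steps":[[0, 0, 0, 0, 0, 0], [0, 0, 0, 0, 0, 0], [0, 0, 0, 0, 0, 0], [0, 0, 0, 0, 0, 0], [0, 0, 0, 0, 0, 0]]},
  aperture=0.08,
)

```text
time: 24.1
position: [0.5506, -0.3126, 0.0242]
ee_rot: [[0.045, 0.999, 0.001], [0.999, -0.045, -0.001], [-0.0, 0.001, -1.0]]
ft_force: [1.9, -0.3, 2.0]
opening: 0.0788
finger_force: 1.2
```

Call:
jog_arm(
  ticks={"steps":[[0, 0, -0.1, 0, 0, 0], [0, 0, -0.3, 0, 0, 0], [0, 0, -0.6, 0, 0, 0], [0, 0, -1, 0, 0, 0], [-0.3, 0, -1.3, 0, 0, 0]]},
)

```text
time: 24.52
position: [0.5497, -0.3383, 0.1567]
ee_rot: [[0.041, 0.999, 0.001], [0.999, -0.041, 0.002], [0.002, 0.001, -1.0]]
ft_force: [0.3, -0.5, 0.3]
opening: 0.0801
finger_force: 0.0
```

Call:
jog_arm(
  ticks={"steps":[[-0.2, 0, 0, 0, 0, 0], [-0.2, 0, 0, 0, 0, 0], [-0.2, 0, 0, 0, 0, 0]]},
)

```text
time: 24.77
position: [0.5474, -0.3625, 0.1533]
ee_rot: [[0.047, 0.999, -0.001], [0.999, -0.047, 0.0], [0.0, -0.001, -1.0]]
ft_force: [-0.4, 0.6, -0.8]
opening: 0.0801
finger_force: 0.0
```

```bash
python3 hol.py 0.012
```

Run:
```python
from h import *
C={n:r.get_calibration(n) for n in("scene","side")}
for n in C:
    im=r.capture(n);h=cv2.cvtColor(im,cv2.COLOR_BGR2HSV);c=proj(C[n],[.495,-.12+.1,.02])[0].astype(int)
    # lifter handle: dark pixels near grip
    c=proj(C[n],[.531,-.122,.04])[0].astype(int);x0,y0=c-14;g=im.max(2)[y0:y0+28,x0:x0+28];ys,xs=np.nonzero(g<55)
    print(n,c,len(xs),(xs.mean()+x0,ys.mean()+y0) if len(xs) else None, plane(C[n],(xs.mean()+x0,ys.mean()+y0),.036)[0].round(3) if len(xs) else "")
```

```text
[ 511  163   49   90 3151]
[ 0.54743312 -0.36245733  0.15332522] [4.66331918e-02 9.98911970e-01 4.70413709e-04]
0.007 ((774.9603881835938, -378.561279296875), (45.719207763671875, 87.90066528320312), 10.63046646118164)
tool d [-0.0055  0.2281]
0.012 ((771.03466796875, -376.9262390136719), (44.91834259033203, 86.36085510253906), 10.63040542602539)
tool d [-0.0041  0.2241]
red [274 142  17  18 238] [ 0.55   -0.3136  0.012 ] [0.0489 0.0004 0.1413]
red [  0 251   8   9  32] [ 0.2885 -0.3942  0.012 ] [-0.0439 -0.2571  0.1415]
red [  0 260  13  27 114] [ 0.284  -0.4118  0.012 ] [-0.0617 -0.2607  0.1415]
red [333 273  17  59 559] [ 0.5984 -0.4498  0.012 ] [-0.0849  0.055   0.1413]
scene [287 252] 115 (np.float64(288.7217391304348), np.float64(254.82608695652175)) [ 0.529 -0.128  0.036]
side [287 193] 50 (np.float64(288.7), np.float64(194.3)) [ 0.528 -0.12   0.036]
```

Call:
jog_arm(
  ticks={"steps":[[0, 0, 0, 0, 0, 0], [0, 0, 0, 0, 0, 0], [0, 0, 0, 0, 0, 0], [0, 0, 0, 0, 0, 0]]},
)

```text
time: 25.25
position: [0.548, -0.3614, 0.1531]
ee_rot: [[0.044, 0.999, -0.0], [0.999, -0.044, 0.0], [0.0, -0.0, -1.0]]
ft_force: [0.9, -0.2, -0.4]
opening: 0.08
finger_force: 0.0
```

```bash
python3 -c "
from workcell import r
print(r.close_job())"
```

```text
the job is handed in; nothing more can be done
None
```

I handed the job in at about 25 s of the 59 s, with no verdict returned: the lifter tipped the holder over the step and was laid down flat, and the holder now lies face up in the tray's empty half, its red dot measured at (0.550, −0.314); I did not measure its final angle to the tray.

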